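Put the four containers back on their own trivets

ROBOT

A 6-joint arm with a two-finger parallel gripper is mounted at the origin on the work surface; the furniture and walls round the work are solid. World frame = base frame: x ahead of the robot, y to its left, z up, the work surface at z = 0. Lengths are in m, angles in rad, forces in N, time in s.
With the tool pointing down it reaches from about 0.15 to 0.775 m from the base axis. Payload 6.1 kg.
Tool frame: the origin (TCP) lies midway between the tips of the shut fingers; the grasp point (between the pads) lies 19 mm behind it; z points along the fingers, y is the line along which they close (so a half turn about z gives the same grasp; the last joint's range is limited). The gripper opens to 85 mm and grips with 20 to 120 N. Pads are 22 mm wide; open, the fingers measure 114 mm over their backs; the gripper's body (76 mm by 85 mm) begins 54 mm behind the grasp point. The pads swing forward as they close: fully open they stand 13 mm farther back than shut.
Start: joints at [-1.335, 0.126, -0.04, 1.405, 0, 1.571], TCP at [0.123, -0.51, 0.231] pointing down, gripper open.
Joint ranges: [-2.72, 2.72], [-0.95, 1.95], [-1.27, 1.35], [-1.78, 2.02], [-1.46, 1.47], [-3.14, 3.14]. Speed limits (rad/s): [2.39, 2.39, 3.01, 3.14, 3.14, 3.14].

INTERFACE

Orientations are given as a unit quaternion [x, y, z, w].
In Python, from cell import state, camera, hand_in gives the robot as it stands. The module is installed in compiled form; this text tells all that it offers.
- The arm moves only by the tool send_rows, never from a script. Its argument "motion" is a list of rows, each a list of 3 entries, a list of its own where there are three numbers: the shift along the tool's x, y, z in m, then the turn, a rotation vector about the tool's x, y, z in degrees, then the gripper's target within -1 to 1 (fully open at 1, half-way at 0, shut at -1). In form: [[[dx, dy, dz], [wx, wy, wz], jaw], ...]. A call has 1 to 20 rows; each row shifts and turns the commanded pose from where the row before left it, along the tool's axes as they then stand; what a row does not reach is not made up. A row lasts 1/10 s, in which the tool goes at most 50 mm and 8.59 degrees, less where a joint would pass 70% of its speed; a pose out of reach is approached as far as the arm can. A call with a gripper value outside its range is refused whole. The fingers move at their own pace and stop on an object; the grip force is fixed at half the most. Time passes only in rows, so rows that do not move let the fingers close. It gives the time, the measured TCP pose, the force, the opening and the grip force at its end, in the units of the state.
- state(): the state, without advancing time (a new reading comes with each control period).
- camera(name): name is "scene" or "top"; returns a dict with "img" (480x640x3 uint8, blue, green, red), "range_z" (480x640 float32, m along the optical axis (not along the pixel's ray), 0 where there is no reading), "fx", "fy", "cx", "cy" (pixels), "k1" (the pictures are not rectified: a ray, as slopes to the right and down, at radius r is drawn at 1 + k1 r^2 times it, then the intrinsics apply), "R" (3x3) and "t" (3): a world point X has camera coordinates R X + t. Camera axes: x right, y down, z forward; pixel columns grow to the right and rows downward; lengths in m; the calibration is good to about 2 mm. A picture is of the moment at which its call begins.
- hand_in(): hands the job in; it is judged then, once.
The state is a dict: "t": time; "q": joint angles; "dq": joint speeds; "tau": joint torques, N m; "tcp_pos": TCP position; "eef_rot": TCP orientation; "contact_force": force on the tool from outside, world axes, zero at the start; "torque": the same for the moment, N m; "opening": finger opening in m; "grasp_force": force on a finger pad.
Only numpy, scipy, OpenCV 4.12 (cv2) and the standard library are available. Lean on these libraries where they do the work, as an engineer would, in place of code of your own. Each camera call takes 0.05 s, during which the arm holds its last target. There are 200 camera calls.

TASK

Each of the four kitchen containers has been put down on another one's wooden trivet: rearrange them, parking one on a clear bit of worktop when its place is taken, until the spice jar stands on the round trivet, the salt shaker on the square one, the honey jar on the oblong one and the small tin on the cross-shaped one. Each must stand upright in the middle of its trivet, directly on the wood and let go. Do not tip any of them on the way, and leave the mug and the tumbler where they are.

Things in the scene. Friction and masses are not known exactly. Their poses are not given: they have to be found in the camera images.
- spice_jar: loose slim glass spice jar with a green label and a dark flat-topped screw cap, straight-sided, 105 mm tall, 45 mm across (body and cap), about 0.11 kg. The tallest of the four. Origin: centre of its underside, z up along its axis; it is round, so its yaw does not matter. At the start it stands on the oblong or the cross-shaped trivet.
- salt_shaker: loose slim glass salt shaker with a pale domed cap, 90 mm tall, 44 mm across (34 mm at the cap, which begins 70 mm up), about 0.1 kg. The slimmest of the four. Origin: centre of its underside, z up along its axis; it is round, so its yaw does not matter. At the start it stands on the oblong or the cross-shaped trivet.
- honey_jar: loose glass honey jar with a wide dark lid, 86 mm tall, 65 mm across (both the body and the lid), about 0.33 kg. The widest of the four. Origin: centre of its underside, z up along its axis; it is round, so its yaw does not matter. At the start it stands on the round or the square trivet.
- small_tin: loose small food tin, a plain cylinder 72 mm tall and 57 mm across with a metal lid, about 0.18 kg. The shortest of the four. Origin: centre of its underside, z up along its axis; it is round, so its yaw does not matter. At the start it stands on the round or the square trivet.
- round_trivet: round wooden trivet 110 mm in diameter, 10 mm thick, flat on top, fixed to the worktop; all four trivets are of the same wood. A thin dark ring, 78 mm across, is drawn round its middle. Origin: centre of its underside on the worktop (its top is 10 mm above), z up. The spice jar's own place.
- square_trivet: square wooden trivet 110 x 110 mm, 10 mm thick, flat on top, fixed to the worktop; all four trivets are of the same wood. A thin dark ring, 78 mm across, is drawn round its middle. Origin: centre of its underside on the worktop (its top is 10 mm above), z up. The salt shaker's own place.
- oblong_trivet: oblong wooden trivet 75 mm (its x) by 165 mm (its y), 10 mm thick, flat on top, fixed to the worktop; all four trivets are of the same wood. A thin dark ring, 78 mm across, is drawn round its middle. Origin: centre of its underside on the worktop (its top is 10 mm above), z up. The honey jar's own place.
- cross_trivet: cross-shaped wooden trivet of two crossing bars, each 140 x 50 mm, along its x and y, 10 mm thick, flat on top, fixed to the worktop; all four trivets are of the same wood. A thin dark ring, 78 mm across, is drawn round its middle. Origin: centre of its underside on the worktop (its top is 10 mm above), z up. The small tin's own place.
- mug: loose drinking mug, dark above and cream below, 80 mm across and 94 mm tall with a handle towards its own -y, 114 mm long over the handle; a bystander, nearer the robot than the trivets, to be left alone. Origin: centre of the underside of the box round it; the cup itself is centred 17 mm to its own +y.
- tumbler: loose plain grey tumbler without a handle, 74 mm across, 98 mm tall; a bystander, nearer the robot than the trivets, to be left alone. Origin: centre of its underside. The worktop between the tumbler and the mug, and from there to the trivets, is clear.
There are look-alikes about, which are no part of the job. What is shaped like the salt_shaker but blue or orange is not meant.

How it is judged:
By the outcome, as a careful person would: the job done as asked, in the order asked, and still so for the second after the job is handed in, with the robot touching nothing.
It also fails if it takes over 120 s, if anything falls off the work surface, if the arm or the gripper's body presses on something with over 40 N, if the wrist force passes 120 N, or if a joint passes its speed limit or range.

## Working session

There is one attempt and no reset: what is moved stays moved. The work goes in short steps, Python scripts to look and compute and a tool call to move; the robot and the scene stay as the last step left them, time stands still between calls to the robot, and variables do not carry over. Pictures are saved under pics/ and viewed, at most 14 in all, crops included, and the job is handed in when it is done.

Besides the shell and the picture viewer there is one more tool, called after "Emit:" in YAML: its name, and indented under it one key for each argument. send_rows: Moves the arm, as the interface text tells. Its arguments: {"type":"object","properties":{"motion":{"type":"array","items":{"type":"array"}}},"required":["motion"]}

```bash
mkdir -p pics
cat > h.py <<'E'
import numpy as np, cv2
from cell import state, camera
def world(c,u=None,v=None):
    """world xyz image from range"""
    if u is None: v,u=np.mgrid[0:480,0:640]
    u=np.asarray(u,float);v=np.asarray(v,float)
    K=np.array([[c['fx'],0,c['cx']],[0,c['fy'],c['cy']],[0,0,1.]])
    p=cv2.undistortPoints(np.stack([u.ravel(),v.ravel()],-1)[:,None],K,np.array([c['k1'],0,0,0.]))[:,0]
    z=c['range_z'][v.astype(int).ravel(),u.astype(int).ravel()]
    X=np.c_[p*z[:,None],z]
    W=(X-c['t'])@np.array(c['R'])
    W[z==0]=np.nan
    return W.reshape(u.shape+(3,))
E
python3 - <<'E'
from h import *
for n in('top','scene'):
    c=camera(n); cv2.imwrite(f'pics/{n}0.png',c['img'])
    np.savez(f'/tmp/{n}0.npz',**c)
    print(n,c['fx'],c['k1'],-np.array(c['R']).T@c['t'],np.array(c['R'])[2])
s=state();print(s['tcp_pos'],s['eef_rot'],s['opening'],s['t'])
E
```

```text
top 574.6104923868586 -0.18830394197555278 [0.22323581 0.01779769 1.46016086] [ 0.17812471 -0.01990877 -0.9838065 ]
scene 507.4218745971939 0.010981852642212261 [-0.3129921   0.4295005   0.85688427] [ 0.65639271 -0.34147728 -0.67271233]
[ 0.12259527 -0.51012647  0.23060488] [ 9.93056444e-01  1.17636673e-01 -7.99865235e-05 -7.10764452e-04] 0.08550517280580354 0.1
```

View pics/top0.png

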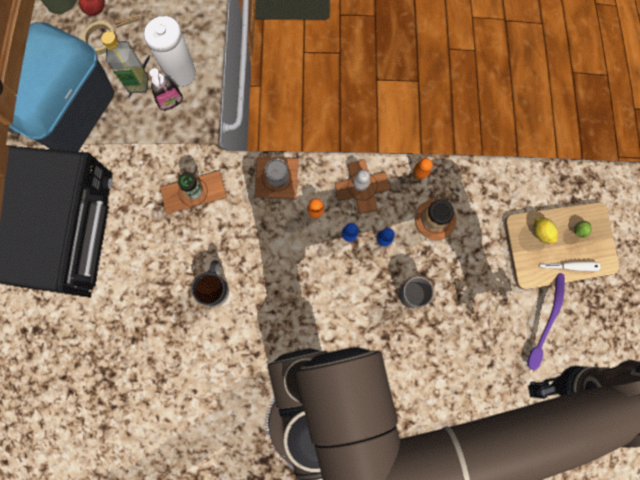

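View pics/scene0.png

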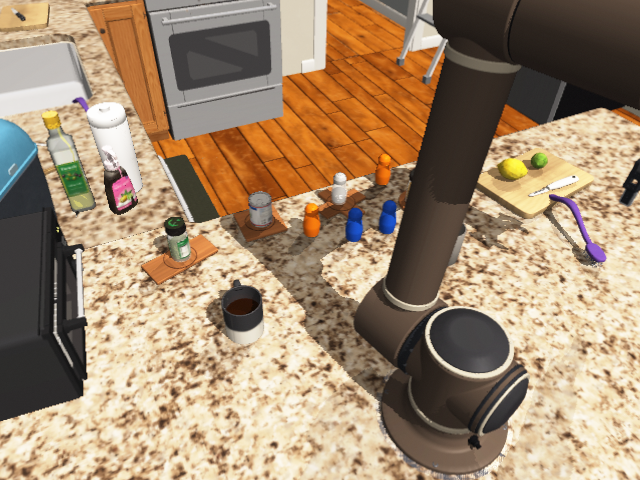

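The top view shows the spice jar on the oblong trivet (190,185), the tin on the square (275,175), the salt shaker on the cross (362,182) and the honey jar on the round (437,213). The mug is at (210,288), the tumbler at (417,292), and the orange and blue decoys stand between the trivets.

```bash
cat > m.py <<'E'
from h import *
from scipy.optimize import differential_evolution
def shapes(n,p):
    x,y=np.abs(p).T
    return {'round':np.hypot(x,y)<.055,'square':(x<.055)&(y<.055),'oblong':(x<.0375)&(y<.0825),
     'cross':((x<.07)&(y<.025))|((x<.025)&(y<.07))}[n]
def rot(p,a): return p@np.array([[np.cos(a),-np.sin(a)],[np.sin(a),np.cos(a)]])
def trivet(c,W,n,u,v):
    S=np.s_[v-50:v+50,u-50:u+50]
    w=W[S].reshape(-1,3); hsv=cv2.cvtColor(c['img'],cv2.COLOR_BGR2HSV)[S].reshape(-1,3)
    ok=np.isfinite(w[:,0])
    wood=ok&(np.abs(w[:,2]-.010)<.005); top=ok&(w[:,2]<.003)&(w[:,2]>-.03)
    p0=np.nanmean(w[wood,:2],0)
    near=np.hypot(*(w[:,:2]-p0).T)<.13
    A=w[wood&near,:2];B=w[top&near,:2]
    f=lambda s:(~shapes(n,rot(A-s[:2],s[2]))).sum()+shapes(n,rot(B-s[:2],s[2])).sum()
    r=differential_evolution(f,[(p0[0]-.04,p0[0]+.04),(p0[1]-.04,p0[1]+.04),(-.79,.79) if n!='oblong' else (-1.58,1.58)],seed=1,maxiter=150)
    return r.x,r.fun,len(A),len(B)
def obj(W,x,y,lo,rad=.05):
    m=np.isfinite(W[...,0])&(np.hypot(W[...,0]-x,W[...,1]-y)<rad)&(W[...,2]>lo)
    P=W[m]; return np.r_[np.mean(P[:,:2],0),np.median(P[:,2]),P[:,0].ptp() if hasattr(P,'ptp') else np.ptp(P[:,0]),np.ptp(P[:,1]),len(P)]
E
python3 - <<'E'
from m import *
np.set_printoptions(precision=4,suppress=True)
c=dict(np.load('/tmp/top0.npz')); W=world(c)
print('worktop z',np.nanmedian(W[250:280,280:340,2]),np.nanstd(W[250:280,280:340,2]))
for n,u,v in(('oblong',193,190),('square',275,177),('cross',362,187),('round',437,220)):
    print(n,*trivet(c,W,n,u,v))
for n,u,v,h in(('spice',190,182,.115),('tin',275,174,.082),('salt',362,180,.1),('honey',440,211,.096),('or1',316,207,.09),('or2',424,166,.09),('bl1',350,231,.09),('bl2',386,236,.09),('mug',212,285,.094),('tumbler',417,290,.098)):
    w=W[v-12:v+12,u-12:u+12].reshape(-1,3); w=w[np.isfinite(w[:,0])]; w=w[w[:,2]>h-.02]
    if len(w)==0: print(n,'none');continue
    k=np.median(w,0)
    print(n,obj(W,k[0],k[1],h-.008), np.nanmax(w[:,2]))
E
```

```text
worktop z 0.0005191828631009347 0.003187478681574836
oblong [0.5918 0.3252 0.3   ] 501.0 1616 4282
square [ 0.633   0.1049 -0.0257] 435.0 1416 3659
cross [ 0.6136 -0.1201  0.2499] 469.0 1535 3900
round [ 0.5275 -0.3126  0.0322] 560.0 1052 4520
spice [  0.5911   0.3183   0.115    0.0453   0.0435 257.    ] 0.12228154561720549
tin [  0.6319   0.1013   0.0795   0.0575   0.0553 408.    ] 0.08683942642483705
salt [  0.6148  -0.1145   0.097    0.0311   0.0299 115.    ] 0.10521406580035145
honey [  0.5275  -0.3064   0.0958   0.0633   0.0643 507.    ] 0.10416954788747892
or1 [  0.5446   0.0016   0.0873   0.0294   0.0296 117.    ] 0.09493780605768826
or2 [  0.6529  -0.274    0.0883   0.0298   0.0331 111.    ] 0.0992043408768707
bl1 [  0.4844  -0.0855   0.0872   0.0304   0.0298 118.    ] 0.09925305049614828
bl2 [  0.4732  -0.1747   0.0874   0.0325   0.0271 110.    ] 0.09668227373418367
mug [  0.3622   0.2457   0.0921   0.08     0.0657 134.    ] 0.10049249304040732
tumbler [ 0.3482 -0.2424  0.0975  0.0509  0.0744 87.    ] 0.10312564030154658
```

```bash
cat >> m.py <<'E'
def ray(c,uv,z):
    K=np.array([[c['fx'],0,c['cx']],[0,c['fy'],c['cy']],[0,0,1.]])
    p=cv2.undistortPoints(np.asarray(uv,float).reshape(-1,1,2),K,np.array([c['k1'],0,0,0.]))[:,0]
    d=np.c_[p,np.ones(len(p))]@c['R']; o=-np.array(c['R']).T@c['t']
    return (o+d*((z-o[2])/d[:,2])[:,None])[:,:2]
def proj(c,X):
    q=np.asarray(X)@np.array(c['R']).T+c['t']; s=q[:,:2]/q[:,2:]; s=s*(1+c['k1']*(s**2).sum(1))[:,None]
    return s*[c['fx'],c['fy']]+[c['cx'],c['cy']]
def trivet2(c,W,n,x,y,a,hi):
    v,u=np.mgrid[0:480,0:640]; P=ray(c,np.stack([u.ravel(),v.ravel()],-1),.010).reshape(480,640,2)
    near=(np.hypot(P[...,0]-x,P[...,1]-y)<.11)
    hsv=cv2.cvtColor(c['img'],cv2.COLOR_BGR2HSV); H,S,V=[hsv[...,i] for i in range(3)]
    wood=(H<14)&(S>105)&(V>40)
    tall=cv2.dilate((W[...,2]>.022).astype('u1'),np.ones((5,5)))>0
    A=P[near&wood&~tall];B=P[near&~wood&~tall]
    f=lambda s:(~shapes(n,rot(A-s[:2],s[2]))).sum()+shapes(n,rot(B-s[:2],s[2])).sum()
    r=differential_evolution(f,[(x-.03,x+.03),(y-.03,y+.03),(a-.3,a+.3)],seed=1,maxiter=150,popsize=25)
    return r.x,r.fun,len(A),wood&near&~tall
E
python3 - <<'E'
from m import *
np.set_printoptions(precision=4,suppress=True)
c=dict(np.load('/tmp/top0.npz')); W=world(c)
T={'oblong':(.592,.325,.3),'square':(.633,.105,-.026),'cross':(.614,-.12,.25),'round':(.5275,-.3126,0)}
im=cv2.resize(c['img'],None,fx=3,fy=3,interpolation=cv2.INTER_CUBIC)
for n,t in T.items():
    x,f,N,m=trivet2(c,W,n,*t,0); print(n,x,f,N)
    th=np.linspace(0,6.28,200)
    q=proj(c,np.c_[x[0]+.039*np.cos(th),x[1]+.039*np.sin(th),0*th+.01])
    # outline
    o={'round':np.c_[.055*np.cos(th),.055*np.sin(th)],'square':np.array([[1,1],[1,-1],[-1,-1],[-1,1]])*.055,'oblong':np.array([[1,1],[1,-1],[-1,-1],[-1,1]])*[.0375,.0825],
     'cross':np.array([[25,70],[25,25],[70,25],[70,-25],[25,-25],[25,-70],[-25,-70],[-25,-25],[-70,-25],[-70,25],[-25,25],[-25,70]])*.001}[n]
    o=rot(o,-x[2])+x[:2]; o=proj(c,np.c_[o,np.full(len(o),.01)])
    for k,col in((q,(255,255,0)),(o,(0,255,0))): cv2.polylines(im,[np.int32((k+.5)*3-.5)],True,col,1)
for n,(x,y,z,r) in {'spice':(.5911,.3183,.115,.0225),'tin':(.6319,.1013,.082,.0285),'salt':(.6148,-.1145,.08,.017),'honey':(.5275,-.3064,.096,.0325)}.items():
    q=proj(c,np.c_[x+r*np.cos(th),y+r*np.sin(th),0*th+z]); cv2.polylines(im,[np.int32((q+.5)*3-.5)],True,(255,0,255),1)
a=im[130*3:250*3,150*3:310*3];b=im[130*3:250*3,325*3:485*3]
cv2.imwrite('pics/fit.png',cv2.resize(np.vstack([a[60:300],b[60:330]]),None,fx=1.1,fy=1.1))
E
```

```text
oblong [0.5907 0.3232 0.2893] 68.0 1262
square [ 0.6325  0.1048 -0.0227] 226.0 1108
cross [ 0.6126 -0.1191  0.2378] 276.0 1377
round [ 0.5275 -0.3118 -0.0727] 95.0 499
```

View pics/fit.png

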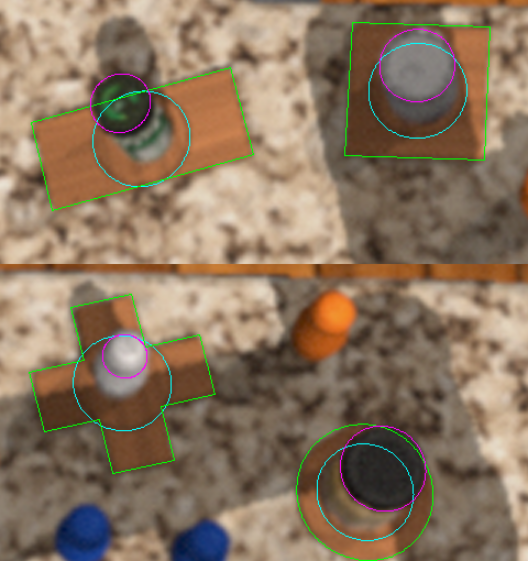

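The fitted outlines lie on all four trivets, and the cap circles match the objects. I'll start with the honey jar: turn the tool so that its x is world y and its y is world x, then go above the jar.

Emit:
send_rows:
  motion:
    - [[0, 0, 0], [0, 0, -8.5], 1]
    - [[0, 0, 0], [0, 0, -8.5], 1]
    - [[0, 0, 0], [0, 0, -8.5], 1]
    - [[0, 0, 0], [0, 0, -8.5], 1]
    - [[0, 0, 0], [0, 0, -8.5], 1]
    - [[0, 0, 0], [0, 0, -8.5], 1]
    - [[0, 0, 0], [0, 0, -8.5], 1]
    - [[0, 0, 0], [0, 0, -8.5], 1]
    - [[0, 0, 0], [0, 0, -8.5], 1]
    - [[0.02, 0.04, 0], [0, 0, 0], 1]
    - [[0.02, 0.04, 0], [0, 0, 0], 1]
    - [[0.02, 0.04, 0], [0, 0, 0], 1]
    - [[0.02, 0.04, 0], [0, 0, 0], 1]
    - [[0.02, 0.04, 0], [0, 0, 0], 1]
    - [[0.02, 0.04, 0], [0, 0, 0], 1]
    - [[0.02, 0.04, 0], [0, 0, 0], 1]
    - [[0.02, 0.04, 0], [0, 0, 0], 1]
    - [[0.02, 0.04, 0], [0, 0, 0], 1]
    - [[0.02, 0.04, 0], [0, 0, 0], 1]

```text
t: 2.0
tcp_pos: [0.524, -0.3092, 0.2309]
eef_rot: [0.707, 0.707, -0.0, -0.0]
contact_force: [1.1, -0.6, 0.6]
opening: 0.0856
grasp_force: 0.0
```

Emit:
send_rows:
  motion:
    - [[0.003, 0.0035, 0], [0, 0, 0], 1]
    - [[0, 0, 0.03], [0, 0, 0], 1]
    - [[0, 0, 0.04], [0, 0, 0], 1]
    - [[0, 0, 0.04], [0, 0, 0], 1]
    - [[0, 0, 0.04], [0, 0, 0], 1]
    - [[0, 0, 0.025], [0, 0, 0], 1]
    - [[0, 0, 0.01], [0, 0, 0], 1]
    - [[0, 0, 0], [0, 0, 0], 1]
    - [[0, 0, 0], [0, 0, 0], -1]
    - [[0, 0, 0], [0, 0, 0], -1]
    - [[0, 0, 0], [0, 0, 0], -1]
    - [[0, 0, 0], [0, 0, 0], -1]
    - [[0, 0, 0], [0, 0, 0], -1]
    - [[0, 0, 0], [0, 0, 0], -1]
    - [[0, 0, 0], [0, 0, 0], -1]
    - [[0, 0, 0], [0, 0, 0], -1]

```text
t: 3.6
tcp_pos: [0.5269, -0.3082, 0.0485]
eef_rot: [0.707, 0.707, 0.0, 0.002]
contact_force: [-2.1, -0.5, 7.7]
opening: 0.0636
grasp_force: 65.7
```

Emit:
send_rows:
  motion:
    - [[0, 0, -0.02], [0, 0, 0], -1]
    - [[0, 0, -0.04], [0, 0, 0], -1]
    - [[0, 0, -0.04], [0, 0, 0], -1]
    - [[0, 0, -0.03], [0, 0, 0], -1]
    - [[0.018, -0.007, 0], [0, 0, 0], -1]
    - [[0.037, -0.013, 0], [0, 0, 0], -1]
    - [[0.037, -0.013, 0], [0, 0, 0], -1]
    - [[0.037, -0.013, 0], [0, 0, 0], -1]
    - [[0.037, -0.013, 0], [0, 0, 0], -1]
    - [[0.037, -0.013, 0], [0, 0, 0], -1]
    - [[0.037, -0.013, 0], [0, 0, 0], -1]
    - [[0.037, -0.013, 0], [0, 0, 0], -1]
    - [[0.037, -0.013, 0], [0, 0, 0], -1]
    - [[0.037, -0.013, 0], [0, 0, 0], -1]
    - [[0.018, -0.007, 0], [0, 0, 0], -1]
    - [[0, 0, 0.03], [0, 0, 0], -1]
    - [[0, 0, 0.04], [0, 0, 0], -1]
    - [[0, 0, 0.03], [0, 0, 0], -1]
    - [[0, 0, 0.02], [0, 0, 0], -1]
    - [[0, 0, 0.01], [0, 0, 0], -1]

```text
t: 5.6
tcp_pos: [0.394, 0.0615, 0.0449]
eef_rot: [0.707, 0.707, -0.001, -0.001]
contact_force: [-0.4, -0.4, -2.8]
opening: 0.0633
grasp_force: 66.8
```

Emit:
send_rows:
  motion:
    - [[0, 0, 0.004], [0, 0, 0], -1]
    - [[0, 0, 0.002], [0, 0, 0], -1]
    - [[0, 0, 0], [0, 0, 0], -1]
    - [[0, 0, 0], [0, 0, 0], 1]
    - [[0, 0, 0], [0, 0, 0], 1]
    - [[0, 0, 0], [0, 0, 0], 1]
    - [[0, 0, 0], [0, 0, 0], 1]
    - [[0, 0, 0], [0, 0, 0], 1]
    - [[0, 0, -0.02], [0, 0, 0], 1]
    - [[0, 0, -0.04], [0, 0, 0], 1]
    - [[0, 0, -0.04], [0, 0, 0], 1]
    - [[0, 0, -0.05], [0, 0, 0], 1]
    - [[0, 0, -0.04], [0, 0, 0], 1]

```text
t: 6.9
tcp_pos: [0.395, 0.0616, 0.2329]
eef_rot: [0.707, 0.707, 0.001, 0.0]
contact_force: [0.9, 0.5, -0.3]
opening: 0.0857
grasp_force: 0.0
```

Emit:
send_rows:
  motion:
    - [[0.033, 0.025, 0], [0, 0, 0], 1]
    - [[0.033, 0.025, 0], [0, 0, 0], 1]
    - [[0.033, 0.025, 0], [0, 0, 0], 1]
    - [[0.033, 0.025, 0], [0, 0, 0], 1]
    - [[0.033, 0.025, 0], [0, 0, 0], 1]
    - [[0.033, 0.025, 0], [0, 0, 0], 1]
    - [[0.033, 0.025, 0], [0, 0, 0], 1]
    - [[0.026, 0.021, 0], [0, 0, 0], 1]
    - [[0, 0, 0], [0, 0, 0], 1]

```text
t: 7.8
tcp_pos: [0.5925, 0.3216, 0.2272]
eef_rot: [0.706, 0.708, -0.001, -0.001]
contact_force: [0.0, 0.7, -0.0]
opening: 0.0854
grasp_force: 0.0
```

Run:
```python
from m import *
np.set_printoptions(precision=4,suppress=True)
c=camera('top'); cv2.imwrite('pics/top1.png',c['img']); W=world(c)
print('honey',obj(W,.395,.063,.078)); print(state()['tcp_pos'])
```

```text
honey [  0.3983   0.0613   0.0858   0.0629   0.063  554.    ]
[0.5915 0.3199 0.2281]
```

Emit:
send_rows:
  motion:
    - [[-0.001, 0, 0.03], [0, 0, 0], 1]
    - [[0, 0, 0.04], [0, 0, 0], 1]
    - [[0, 0, 0.04], [0, 0, 0], 1]
    - [[0, 0, 0.035], [0, 0, 0], 1]
    - [[0, 0, 0.02], [0, 0, 0], 1]
    - [[0, 0, 0], [0, 0, 0], 1]
    - [[0, 0, 0], [0, 0, 0], -1]
    - [[0, 0, 0], [0, 0, 0], -1]
    - [[0, 0, 0], [0, 0, 0], -1]
    - [[0, 0, 0], [0, 0, 0], -1]
    - [[0, 0, 0], [0, 0, 0], -1]
    - [[0, 0, 0], [0, 0, 0], -1]
    - [[0, 0, 0], [0, 0, 0], -1]
    - [[0, 0, 0], [0, 0, 0], -1]
    - [[0, 0, 0], [0, 0, 0], -1]
    - [[0, 0, 0], [0, 0, 0], -1]

```text
t: 9.45
tcp_pos: [0.5917, 0.3181, 0.0678]
eef_rot: [0.707, 0.707, 0.001, 0.0]
contact_force: [-2.6, -0.7, 5.1]
opening: 0.0438
grasp_force: 60.1
```

Emit:
send_rows:
  motion:
    - [[0, 0, -0.03], [0, 0, 0], -1]
    - [[0, 0, -0.04], [0, 0, 0], -1]
    - [[0, 0, -0.04], [0, 0, 0], -1]
    - [[0, 0, -0.04], [0, 0, 0], -1]
    - [[-0.0225, -0.002, 0], [0, 0, 0], -1]
    - [[-0.045, -0.004, 0], [0, 0, 0], -1]
    - [[-0.045, -0.004, 0], [0, 0, 0], -1]
    - [[-0.045, -0.004, 0], [0, 0, 0], -1]
    - [[-0.045, -0.004, 0], [0, 0, 0], -1]
    - [[-0.045, -0.005, 0], [0, 0, 0], -1]
    - [[-0.045, -0.005, 0], [0, 0, 0], -1]
    - [[-0.045, -0.005, 0], [0, 0, 0], -1]
    - [[-0.045, -0.005, 0], [0, 0, 0], -1]
    - [[-0.045, -0.005, 0], [0, 0, 0], -1]
    - [[-0.045, -0.005, 0], [0, 0, 0], -1]
    - [[-0.045, -0.005, 0], [0, 0, 0], -1]
    - [[-0.045, -0.005, 0], [0, 0, 0], -1]
    - [[-0.045, -0.004, 0], [0, 0, 0], -1]
    - [[-0.0225, -0.002, 0], [0, 0, 0], -1]
    - [[0, 0, 0], [0, 0, 0], -1]

```text
t: 11.45
tcp_pos: [0.5266, -0.3156, 0.2157]
eef_rot: [0.709, 0.706, -0.0, 0.001]
contact_force: [0.1, -0.7, -1.0]
opening: 0.0434
grasp_force: 61.0
```

Run:
```python
from m import *
np.set_printoptions(precision=4,suppress=True)
c=camera('top'); cv2.imwrite('pics/top2.png',c['img']); W=world(c)
s=state();print(s['tcp_pos'],s['opening'],s['contact_force'])
for n,t in {'round':(.5275,-.3118,0),'oblong':(.59,.323,.29)}.items(): print(n,*trivet2(c,W,n,*t,0)[:3])
```

```text
[ 0.5268 -0.3138  0.2158] 0.043864661014412866 [-0.1801  0.6982 -1.1468]
round [ 0.5283 -0.3118  0.2368] 24.0 697
oblong [0.5909 0.3232 0.288 ] 73.0 1788
```

View pics/top2.png

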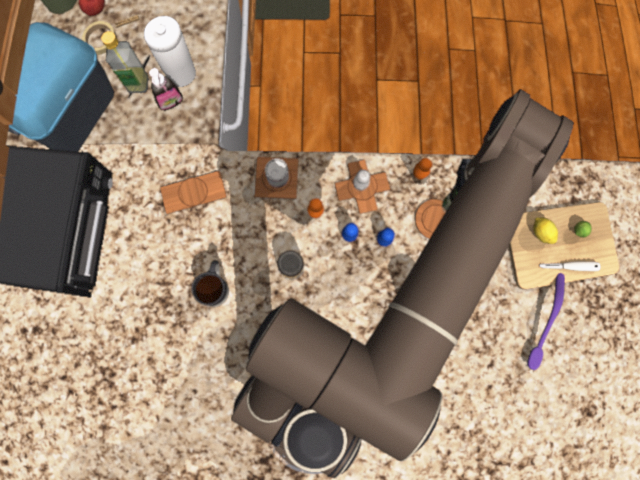

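The jar is held over the round trivet at (432,215). The other objects are undisturbed and the honey jar is parked at (290,263). Next I lower and release.

Emit:
send_rows:
  motion:
    - [[0.002, 0, 0.03], [0, 0, 0], -1]
    - [[0, 0, 0.04], [0, 0, 0], -1]
    - [[0, 0, 0.04], [0, 0, 0], -1]
    - [[0, 0, 0.025], [0, 0, 0], -1]
    - [[0, 0, 0.009], [0, 0, 0], -1]
    - [[0, 0, 0.004], [0, 0, 0], -1]
    - [[0, 0, 0.001], [0, 0, 0], -1]
    - [[0, 0, 0], [0, 0, 0], -1]

```text
t: 12.3
tcp_pos: [0.5283, -0.3106, 0.0681]
eef_rot: [0.707, 0.707, 0.0, 0.001]
contact_force: [-0.2, 0.4, -1.5]
opening: 0.0437
grasp_force: 60.9
```

Emit:
send_rows:
  motion:
    - [[0, 0, 0.0005], [0, 0, 0], -1]
    - [[0, 0, 0], [0, 0, 0], 1]
    - [[0, 0, 0], [0, 0, 0], 1]
    - [[0, 0, 0], [0, 0, 0], 1]
    - [[0, 0, 0], [0, 0, 0], 1]
    - [[0, 0, 0], [0, 0, 0], 1]
    - [[0, 0, -0.02], [0, 0, 0], 1]
    - [[0, 0, -0.04], [0, 0, 0], 1]
    - [[0, 0, -0.05], [0, 0, 0], 1]
    - [[0, 0, -0.05], [0, 0, 0], 1]
    - [[0.03, -0.01, 0], [0, 0, 0], 1]
    - [[0.04, -0.014, 0], [0, 0, 0], 1]
    - [[0.04, -0.014, 0], [0, 0, 0], 1]
    - [[0.04, -0.014, 0], [0, 0, 0], 1]
    - [[0.04, -0.014, 0], [0, 0, 0], 1]
    - [[0.04, -0.014, 0], [0, 0, 0], 1]
    - [[0.04, -0.014, 0], [0, 0, 0], 1]
    - [[0.04, -0.014, 0], [0, 0, 0], 1]
    - [[0.04, -0.014, 0], [0, 0, 0], 1]
    - [[0.02, -0.01, 0], [0, 0, 0], 1]

```text
t: 14.3
tcp_pos: [0.3939, 0.0617, 0.226]
eef_rot: [0.706, 0.708, 0.0, -0.0]
contact_force: [0.1, -1.0, -0.3]
opening: 0.0853
grasp_force: 0.0
```

Run:
```python
from m import *
np.set_printoptions(precision=4,suppress=True)
c=camera('top'); W=world(c)
s=state();print(s['tcp_pos'],s['opening'],s['contact_force'])
print(obj(W,.528,-.31,.105,.04))
```

```text
[0.3929 0.063  0.2261] 0.08531033753238722 [-1.0649  1.0358  0.8996]
[  0.5272  -0.3081   0.1148   0.0459   0.0423 257.    ]
```

Emit:
send_rows:
  motion:
    - [[0, 0.0015, 0.03], [0, 0, 0], 1]
    - [[0, 0, 0.045], [0, 0, 0], 1]
    - [[0, 0, 0.045], [0, 0, 0], 1]
    - [[0, 0, 0.04], [0, 0, 0], 1]
    - [[0, 0, 0.02], [0, 0, 0], 1]
    - [[0, 0, 0.005], [0, 0, 0], 1]
    - [[0, 0, 0], [0, 0, 0], 1]
    - [[0, 0, 0], [0, 0, 0], -1]
    - [[0, 0, 0], [0, 0, 0], -1]
    - [[0, 0, 0], [0, 0, 0], -1]
    - [[0, 0, 0], [0, 0, 0], -1]
    - [[0, 0, 0], [0, 0, 0], -1]
    - [[0, 0, 0], [0, 0, 0], -1]
    - [[0, 0, 0], [0, 0, 0], -1]
    - [[0, 0, -0.03], [0, 0, 0], -1]
    - [[0, 0, -0.04], [0, 0, 0], -1]
    - [[0, 0, -0.04], [0, 0, 0], -1]
    - [[0, 0, -0.03], [0, 0, 0], -1]
    - [[0, 0, 0], [0, 0, 0], -1]

```text
t: 16.25
tcp_pos: [0.3991, 0.0599, 0.1859]
eef_rot: [0.707, 0.707, 0.004, 0.003]
contact_force: [1.3, -0.2, -2.0]
opening: 0.0636
grasp_force: 67.3
```

Run:
```python
from m import *
np.set_printoptions(precision=4,suppress=True)
c=camera('top')
s=state();print(s['tcp_pos'],s['opening'],s['contact_force'])
im=c['img'][170:250,390:480]
cv2.imwrite('pics/sp.png',cv2.resize(im,None,fx=6,fy=6,interpolation=cv2.INTER_CUBIC))
```

```text
[0.3981 0.0598 0.1833] 0.06361745927319049 [-0.1725 -1.1713 -3.3966]
```

View pics/sp.png

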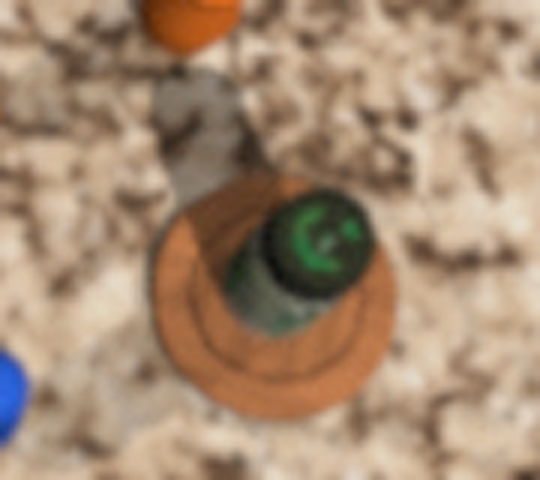

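The jar stands upright with its base inside the ring (base centre near (278,288), ring centre near (280,295) in the crop), a few mm off at most. Now the honey jar goes to the oblong trivet.

Emit:
send_rows:
  motion:
    - [[0.019, 0.0137, 0], [0, 0, 0], -1]
    - [[0.0375, 0.0275, 0], [0, 0, 0], -1]
    - [[0.0375, 0.0275, 0], [0, 0, 0], -1]
    - [[0.0375, 0.0275, 0], [0, 0, 0], -1]
    - [[0.0375, 0.0275, 0], [0, 0, 0], -1]
    - [[0.0375, 0.0275, 0], [0, 0, 0], -1]
    - [[0.0375, 0.0275, 0], [0, 0, 0], -1]
    - [[0.019, 0.0137, 0], [0, 0, 0], -1]
    - [[0, 0, 0.03], [0, 0, 0], -1]
    - [[0, 0, 0.04], [0, 0, 0], -1]
    - [[0, 0, 0.03], [0, 0, 0], -1]
    - [[0, 0, 0.02], [0, 0, 0], -1]
    - [[0, 0, 0], [0, 0, 0], -1]
    - [[0, 0, 0], [0, 0, 0], -1]

```text
t: 17.7
tcp_pos: [0.5883, 0.3223, 0.06]
eef_rot: [0.707, 0.707, -0.001, -0.0]
contact_force: [0.2, -0.0, -1.8]
opening: 0.0635
grasp_force: 67.5
```

Emit:
send_rows:
  motion:
    - [[0, 0.0015, 0.007], [0, 0, 0], -1]
    - [[0, 0, 0.002], [0, 0, 0], -1]
    - [[0, 0, 0.001], [0, 0, 0], -1]
    - [[0, 0, 0], [0, 0, 0], -1]
    - [[0, 0, 0], [0, 0, 0], -1]

```text
t: 18.2
tcp_pos: [0.5911, 0.323, 0.0528]
eef_rot: [0.707, 0.707, 0.001, 0.0]
contact_force: [-2.1, -1.9, 6.5]
opening: 0.0638
grasp_force: 67.8
```

Emit:
send_rows:
  motion:
    - [[0, 0, 0], [0, 0, 0], 1]
    - [[0, 0, 0], [0, 0, 0], 1]
    - [[0, 0, 0], [0, 0, 0], 1]
    - [[0, 0, 0], [0, 0, 0], 1]
    - [[0, 0, 0], [0, 0, 0], 1]
    - [[0, 0, -0.02], [0, 0, 0], 1]
    - [[0, 0, -0.04], [0, 0, 0], 1]
    - [[0, 0, -0.04], [0, 0, 0], 1]
    - [[0, 0, -0.04], [0, 0, 0], 1]
    - [[0, 0, -0.03], [0, 0, 0], 1]
    - [[-0.022, 0.004, 0], [0, 0, 0], 1]
    - [[-0.04, 0.007, 0], [0, 0, 0], 1]
    - [[-0.04, 0.007, 0], [0, 0, 0], 1]
    - [[-0.04, 0.007, 0], [0, 0, 0], 1]
    - [[-0.04, 0.007, 0], [0, 0, 0], 1]
    - [[-0.04, 0.009, 0], [0, 0, 0], 1]
    - [[0, 0, 0], [0, 0, 0], 1]

```text
t: 19.9
tcp_pos: [0.6322, 0.0961, 0.2207]
eef_rot: [0.709, 0.705, -0.0, 0.001]
contact_force: [0.4, 1.0, 0.3]
opening: 0.0856
grasp_force: 0.0
```

Run:
```python
from m import *
np.set_printoptions(precision=4,suppress=True)
c=camera('top'); W=world(c)
s=state();print(s['tcp_pos'],s['opening'],s['contact_force'])
print(obj(W,.59,.32,.086,.04))
cs=camera('scene')
a=cv2.resize(c['img'][150:230,145:245],None,fx=4,fy=4,interpolation=cv2.INTER_CUBIC)
b=cv2.resize(cs['img'][190:290,130:230],None,fx=3.2,fy=3.2,interpolation=cv2.INTER_CUBIC)
cv2.imwrite('pics/ho.png',np.hstack([a,b]))
```

```text
[0.6318 0.0983 0.2207] 0.08525987280535426 [-0.7852  0.5185 -0.0997]
[  0.5919   0.3242   0.0955   0.0658   0.064  532.    ]
```

View pics/ho.png

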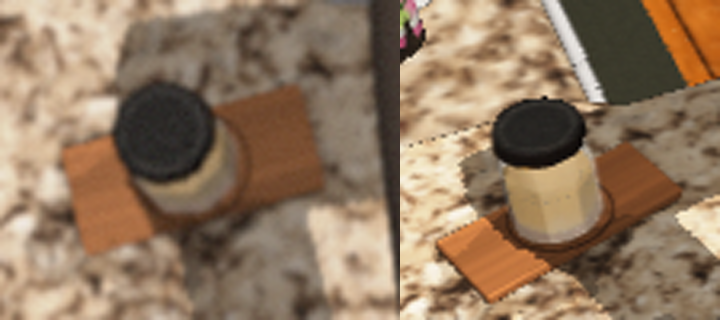

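The honey jar is upright and centred in the ring, about 1.5 mm off by measurement. Next I grasp the tin.

Emit:
send_rows:
  motion:
    - [[0.0035, 0, 0.03], [0, 0, 0], 1]
    - [[0, 0, 0.045], [0, 0, 0], 1]
    - [[0, 0, 0.045], [0, 0, 0], 1]
    - [[0, 0, 0.04], [0, 0, 0], 1]
    - [[0, 0, 0.02], [0, 0, 0], 1]
    - [[0, 0, 0], [0, 0, 0], 1]
    - [[0, 0, 0], [0, 0, 0], -1]
    - [[0, 0, 0], [0, 0, 0], -1]
    - [[0, 0, 0], [0, 0, 0], -1]
    - [[0, 0, 0], [0, 0, 0], -1]
    - [[0, 0, 0], [0, 0, 0], -1]
    - [[0, 0, 0], [0, 0, 0], -1]
    - [[0, 0, 0], [0, 0, 0], -1]
    - [[0, 0, 0], [0, 0, 0], -1]

```text
t: 21.4
tcp_pos: [0.633, 0.1047, 0.0434]
eef_rot: [0.707, 0.707, 0.002, 0.001]
contact_force: [0.4, 1.2, 7.0]
opening: 0.0561
grasp_force: 64.1
```

Emit:
send_rows:
  motion:
    - [[0, 0, -0.03], [0, 0, 0], -1]
    - [[0, 0, -0.04], [0, 0, 0], -1]
    - [[0, 0, -0.04], [0, 0, 0], -1]
    - [[0, 0, -0.02], [0, 0, 0], -1]
    - [[-0.003, -0.02, 0], [0, 0, 0], -1]
    - [[-0.007, -0.039, 0], [0, 0, 0], -1]
    - [[-0.007, -0.039, 0], [0, 0, 0], -1]
    - [[-0.007, -0.039, 0], [0, 0, 0], -1]
    - [[-0.007, -0.039, 0], [0, 0, 0], -1]
    - [[-0.007, -0.039, 0], [0, 0, 0], -1]
    - [[-0.003, -0.02, 0], [0, 0, 0], -1]
    - [[0, 0, 0.03], [0, 0, 0], -1]
    - [[0, 0, 0.04], [0, 0, 0], -1]
    - [[0, 0, 0.04], [0, 0, 0], -1]
    - [[0, 0, 0.02], [0, 0, 0], -1]
    - [[0, 0, 0.005], [0, 0, 0], -1]
    - [[0, 0, 0.002], [0, 0, 0], -1]
    - [[0, 0, 0.001], [0, 0, 0], -1]
    - [[0, 0, 0], [0, 0, 0], -1]

```text
t: 23.3
tcp_pos: [0.3976, 0.0633, 0.0341]
eef_rot: [0.707, 0.707, 0.001, 0.001]
contact_force: [-0.2, -0.4, -1.6]
opening: 0.0559
grasp_force: 64.4
```

Emit:
send_rows:
  motion:
    - [[0, 0, 0.001], [0, 0, 0], -1]
    - [[0, 0, 0], [0, 0, 0], 1]
    - [[0, 0, 0], [0, 0, 0], 1]
    - [[0, 0, 0], [0, 0, 0], 1]
    - [[0, 0, 0], [0, 0, 0], 1]
    - [[0, 0, 0], [0, 0, 0], 1]
    - [[0, 0, -0.02], [0, 0, 0], 1]
    - [[0, 0, -0.04], [0, 0, 0], 1]
    - [[0, 0, -0.05], [0, 0, 0], 1]
    - [[0, 0, -0.05], [0, 0, 0], 1]
    - [[0, 0, -0.03], [0, 0, 0], 1]
    - [[-0.025, 0.031, 0], [0, 0, 0], 1]
    - [[-0.025, 0.031, 0], [0, 0, 0], 1]
    - [[-0.025, 0.031, 0], [0, 0, 0], 1]
    - [[-0.025, 0.031, 0], [0, 0, 0], 1]
    - [[-0.025, 0.031, 0], [0, 0, 0], 1]
    - [[-0.025, 0.031, 0], [0, 0, 0], 1]
    - [[-0.028, 0.031, 0], [0, 0, 0], 1]
    - [[0, 0, 0], [0, 0, 0], 1]
    - [[0, 0, 0], [0, 0, 0], 1]

```text
t: 25.3
tcp_pos: [0.6135, -0.1154, 0.2205]
eef_rot: [0.707, 0.707, -0.001, -0.001]
contact_force: [-0.4, -0.8, 1.0]
opening: 0.0856
grasp_force: 0.0
```

Run:
```python
from m import *
np.set_printoptions(precision=4,suppress=True)
c=camera('top'); W=world(c)
s=state();print(s['tcp_pos'],s['opening'],s['contact_force'])
print(obj(W,.398,.062,.062,.04))
x=trivet2(c,W,'square',.633,.105,-.023,0);print(x[:3])
```

```text
[ 0.6131 -0.1148  0.2212] 0.08519267983229595 [-0.6929  0.6951  0.2659]
[  0.4008   0.0591   0.0695   0.0566   0.0561 435.    ]
(array([ 0.632 ,  0.1049, -0.0191]), np.float64(194.0), 1844)
```

Emit:
send_rows:
  motion:
    - [[0, 0.001, 0.03], [0, 0, 0], 1]
    - [[0, 0, 0.045], [0, 0, 0], 1]
    - [[0, 0, 0.045], [0, 0, 0], 1]
    - [[0, 0, 0.04], [0, 0, 0], 1]
    - [[0, 0, 0.02], [0, 0, 0], 1]
    - [[0, 0, 0], [0, 0, 0], 1]
    - [[0, 0, 0], [0, 0, 0], -1]
    - [[0, 0, 0], [0, 0, 0], -1]
    - [[0, 0, 0], [0, 0, 0], -1]
    - [[0, 0, 0], [0, 0, 0], -1]
    - [[0, 0, 0], [0, 0, 0], -1]
    - [[0, 0, 0], [0, 0, 0], -1]
    - [[0, 0, 0], [0, 0, 0], -1]
    - [[0, 0, 0], [0, 0, 0], -1]
    - [[0, 0, 0], [0, 0, 0], -1]

```text
t: 26.85
tcp_pos: [0.6158, -0.115, 0.0444]
eef_rot: [0.707, 0.707, 0.001, 0.002]
contact_force: [-1.3, 1.4, 7.8]
opening: 0.0364
grasp_force: 59.3
```

Opening reads 36 mm, so the pads are near the cap or on a taper. I'll regrasp 9 mm lower, where the body is full width and the gripper body still clears the top.

Emit:
send_rows:
  motion:
    - [[0, 0, 0], [0, 0, 0], 1]
    - [[0, 0, 0], [0, 0, 0], 1]
    - [[0, 0, 0], [0, 0, 0], 1]
    - [[0, 0, 0], [0, 0, 0], 1]
    - [[0, 0, 0], [0, 0, 0], 1]
    - [[0, 0, 0.005], [0, 0, 0], 1]
    - [[0, 0, 0.004], [0, 0, 0], 1]
    - [[0, 0, 0], [0, 0, 0], 1]
    - [[0, 0, 0], [0, 0, 0], -1]
    - [[0, 0, 0], [0, 0, 0], -1]
    - [[0, 0, 0], [0, 0, 0], -1]
    - [[0, 0, 0], [0, 0, 0], -1]
    - [[0, 0, 0], [0, 0, 0], -1]
    - [[0, 0, 0], [0, 0, 0], -1]
    - [[0, 0, 0], [0, 0, 0], -1]
    - [[0, 0, 0], [0, 0, 0], -1]
    - [[0, 0, 0], [0, 0, 0], -1]
    - [[0, 0, 0], [0, 0, 0], -1]

```text
t: 28.65
tcp_pos: [0.6151, -0.115, 0.0335]
eef_rot: [0.707, 0.707, 0.0, 0.001]
contact_force: [0.7, -0.2, 5.0]
opening: 0.0393
grasp_force: 61.0
```

Run:
```python
from m import *
cs=camera('scene')
b=cv2.resize(cs['img'][150:250,290:400],None,fx=5,fy=5,interpolation=cv2.INTER_CUBIC)
cv2.imwrite('pics/sa.png',b)
```

```text
(no output)
```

View pics/sa.png

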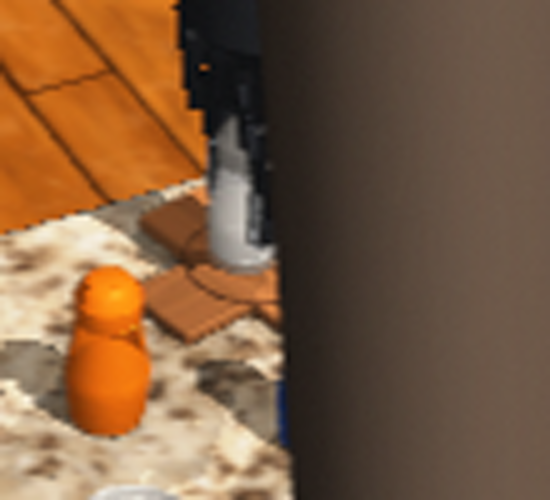

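The orange decoy shows that the body tapers to a waist below the cap. The grip is now lower, at 39 mm opening, and the shaker is upright. I'll lift and check that it holds.

Emit:
send_rows:
  motion:
    - [[0, 0, -0.01], [0, 0, 0], -1]
    - [[0, 0, -0.01], [0, 0, 0], -1]
    - [[0, 0, -0.02], [0, 0, 0], -1]
    - [[0, 0, -0.03], [0, 0, 0], -1]
    - [[0, 0, -0.04], [0, 0, 0], -1]
    - [[0, 0, -0.03], [0, 0, 0], -1]
    - [[0, 0, 0], [0, 0, 0], -1]

```text
t: 29.4
tcp_pos: [0.6165, -0.1152, 0.1786]
eef_rot: [0.707, 0.707, 0.002, 0.003]
contact_force: [1.1, -0.0, -0.7]
opening: 0.0386
grasp_force: 60.7
```

Emit:
send_rows:
  motion:
    - [[0.018, 0.001, 0], [0, 0, 0], -1]
    - [[0.0365, 0.0025, 0], [0, 0, 0], -1]
    - [[0.0365, 0.0025, 0], [0, 0, 0], -1]
    - [[0.0365, 0.0025, 0], [0, 0, 0], -1]
    - [[0.0365, 0.0025, 0], [0, 0, 0], -1]
    - [[0.0365, 0.0025, 0], [0, 0, 0], -1]
    - [[0.0185, 0.0025, 0], [0, 0, 0], -1]
    - [[0, 0, 0.03], [0, 0, 0], -1]
    - [[0, 0, 0.04], [0, 0, 0], -1]
    - [[0, 0, 0.04], [0, 0, 0], -1]
    - [[0, 0, 0.015], [0, 0, 0], -1]
    - [[0, 0, 0.005], [0, 0, 0], -1]
    - [[0, 0, 0], [0, 0, 0], -1]
    - [[0, 0, 0], [0, 0, 0], -1]

```text
t: 30.8
tcp_pos: [0.6311, 0.1043, 0.0439]
eef_rot: [0.707, 0.707, 0.001, 0.0]
contact_force: [0.6, 0.0, -1.0]
opening: 0.0393
grasp_force: 60.7
```

Run:
```python
from m import *
np.set_printoptions(precision=4,suppress=True)
s=state();print(s['tcp_pos'],s['opening'],s['contact_force'])
c=camera('top');W=world(c); print(trivet2(c,W,'cross',.6126,-.1191,.2378,0)[:3])
cs=camera('scene')
b=cv2.resize(cs['img'][160:260,200:320],None,fx=5,fy=5,interpolation=cv2.INTER_CUBIC)
cv2.imwrite('pics/sb.png',b)
```

```text
[0.6311 0.1043 0.0439] 0.03934173723358376 [ 0.5644  0.0261 -1.0439]
(array([ 0.6122, -0.1192,  0.2347]), np.float64(229.0), 1812)
```

View pics/sb.png

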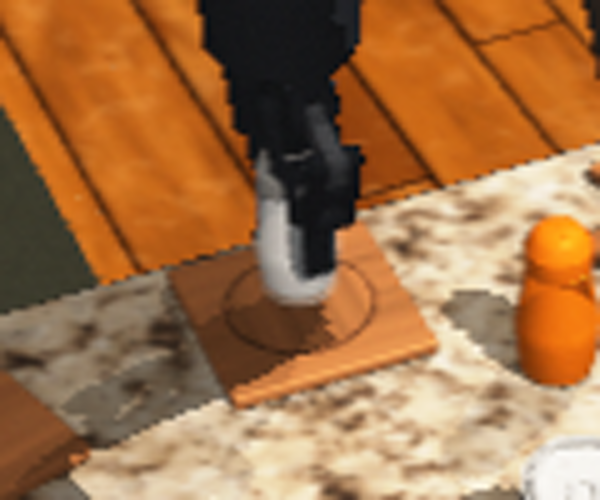

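The shaker hangs upright over the ring, with the base bottom at (297,300) and the ring centre near (300,305). I'll lower it and release.

Emit:
send_rows:
  motion:
    - [[0, 0, 0.006], [0, 0, 0], -1]
    - [[0, 0, 0.003], [0, 0, 0], -1]
    - [[0, 0, 0.001], [0, 0, 0], -1]
    - [[0, 0, 0], [0, 0, 0], -1]
    - [[0, 0, 0], [0, 0, 0], -1]

```text
t: 31.4
tcp_pos: [0.6306, 0.1041, 0.0335]
eef_rot: [0.707, 0.707, 0.0, 0.0]
contact_force: [-1.8, 0.2, 6.9]
opening: 0.039
grasp_force: 61.4
```

Emit:
send_rows:
  motion:
    - [[0, 0, 0], [0, 0, 0], 1]
    - [[0, 0, 0], [0, 0, 0], 1]
    - [[0, 0, 0], [0, 0, 0], 1]
    - [[0, 0, 0], [0, 0, 0], 1]
    - [[0, 0, 0], [0, 0, 0], 1]
    - [[0, 0, -0.02], [0, 0, 0], 1]
    - [[0, 0, -0.04], [0, 0, 0], 1]
    - [[0, 0, -0.05], [0, 0, 0], 1]
    - [[0, 0, -0.05], [0, 0, 0], 1]
    - [[0, 0, -0.03], [0, 0, 0], 1]
    - [[-0.007, -0.039, 0], [0, 0, 0], 1]
    - [[-0.007, -0.039, 0], [0, 0, 0], 1]
    - [[-0.007, -0.039, 0], [0, 0, 0], 1]
    - [[-0.007, -0.039, 0], [0, 0, 0], 1]
    - [[-0.007, -0.039, 0], [0, 0, 0], 1]
    - [[-0.009, -0.037, 0], [0, 0, 0], 1]
    - [[0, 0, 0], [0, 0, 0], 1]
    - [[0, 0, 0], [0, 0, 0], 1]

```text
t: 33.2
tcp_pos: [0.3985, 0.0601, 0.2234]
eef_rot: [0.707, 0.707, 0.001, 0.001]
contact_force: [0.9, -0.1, 0.6]
opening: 0.0856
grasp_force: 0.0
```

Run:
```python
from m import *
np.set_printoptions(precision=4,suppress=True)
s=state();print(s['tcp_pos'],s['opening'],s['contact_force'])
c=camera('top');W=world(c); print(obj(W,.631,.103,.092,.04))
```

```text
[0.3985 0.0601 0.2234] 0.08556956779125707 [ 0.8596 -0.1287  0.6231]
[  0.6303   0.1033   0.097    0.0316   0.03   117.    ]
```

Emit:
send_rows:
  motion:
    - [[0, 0, 0.03], [0, 0, 0], 1]
    - [[0, 0, 0.045], [0, 0, 0], 1]
    - [[0, 0, 0.045], [0, 0, 0], 1]
    - [[0, 0, 0.045], [0, 0, 0], 1]
    - [[0, 0, 0.022], [0, 0, 0], 1]
    - [[0, 0, 0.002], [0, 0, 0], 1]
    - [[0, 0, 0], [0, 0, 0], 1]
    - [[0, 0, 0], [0, 0, 0], -1]
    - [[0, 0, 0], [0, 0, 0], -1]
    - [[0, 0, 0], [0, 0, 0], -1]
    - [[0, 0, 0], [0, 0, 0], -1]
    - [[0, 0, 0], [0, 0, 0], -1]
    - [[0, 0, 0], [0, 0, 0], -1]
    - [[0, 0, 0], [0, 0, 0], -1]

```text
t: 34.65
tcp_pos: [0.3999, 0.0604, 0.0356]
eef_rot: [0.707, 0.707, 0.001, 0.001]
contact_force: [-1.3, 0.0, 5.1]
opening: 0.0561
grasp_force: 63.1
```

Emit:
send_rows:
  motion:
    - [[0, 0, -0.03], [0, 0, 0], -1]
    - [[0, 0, -0.04], [0, 0, 0], -1]
    - [[0, 0, -0.04], [0, 0, 0], -1]
    - [[0, 0, -0.04], [0, 0, 0], -1]
    - [[-0.0128, 0.0152, 0], [0, 0, 0], -1]
    - [[-0.0256, 0.0304, 0], [0, 0, 0], -1]
    - [[-0.0256, 0.0304, 0], [0, 0, 0], -1]
    - [[-0.0256, 0.0304, 0], [0, 0, 0], -1]
    - [[-0.0256, 0.0304, 0], [0, 0, 0], -1]
    - [[-0.0256, 0.0304, 0], [0, 0, 0], -1]
    - [[-0.0256, 0.0304, 0], [0, 0, 0], -1]
    - [[-0.0128, 0.0152, 0], [0, 0, 0], -1]
    - [[0, 0, 0.03], [0, 0, 0], -1]
    - [[0, 0, 0.04], [0, 0, 0], -1]
    - [[0, 0, 0.04], [0, 0, 0], -1]
    - [[0, 0, 0.02], [0, 0, 0], -1]
    - [[0, 0, 0.004], [0, 0, 0], -1]
    - [[0, 0, 0], [0, 0, 0], -1]
    - [[0, 0, 0], [0, 0, 0], -1]

```text
t: 36.55
tcp_pos: [0.6125, -0.1193, 0.0518]
eef_rot: [0.707, 0.707, 0.001, 0.001]
contact_force: [-0.4, -1.0, -0.5]
opening: 0.0563
grasp_force: 64.4
```

Emit:
send_rows:
  motion:
    - [[0, 0, 0.004], [0, 0, 0], -1]
    - [[0, 0, 0.001], [0, 0, 0], -1]
    - [[0, 0, 0.001], [0, 0, 0], -1]
    - [[0, 0, 0], [0, 0, 0], -1]
    - [[0, 0, 0], [0, 0, 0], -1]

```text
t: 37.05
tcp_pos: [0.6119, -0.1192, 0.0457]
eef_rot: [0.707, 0.707, 0.001, 0.001]
contact_force: [-2.1, -0.1, 5.8]
opening: 0.0561
grasp_force: 65.3
```

Contact is felt, so I release, rise and withdraw.

Emit:
send_rows:
  motion:
    - [[0, 0, 0], [0, 0, 0], 1]
    - [[0, 0, 0], [0, 0, 0], 1]
    - [[0, 0, 0], [0, 0, 0], 1]
    - [[0, 0, 0], [0, 0, 0], 1]
    - [[0, 0, 0], [0, 0, 0], 1]
    - [[0, 0, -0.02], [0, 0, 0], 1]
    - [[0, 0, -0.04], [0, 0, 0], 1]
    - [[0, 0, -0.05], [0, 0, 0], 1]
    - [[0, 0, -0.05], [0, 0, 0], 1]
    - [[0, 0, -0.03], [0, 0, 0], 1]
    - [[0.01, -0.04, 0], [0, 0, 0], 1]
    - [[0.02, -0.04, 0], [0, 0, 0], 1]
    - [[0.02, -0.04, 0], [0, 0, 0], 1]
    - [[0.02, -0.04, 0], [0, 0, 0], 1]
    - [[0.02, -0.04, 0], [0, 0, 0], 1]
    - [[0.02, -0.03, 0], [0, 0, 0], 1]
    - [[0, 0, 0], [0, 0, 0], 1]
    - [[0, 0, 0], [0, 0, 0], 1]

```text
t: 38.85
tcp_pos: [0.3812, -0.0088, 0.2343]
eef_rot: [0.707, 0.708, 0.001, 0.001]
contact_force: [0.1, 0.4, 0.0]
opening: 0.0854
grasp_force: 0.0
```

Run:
```python
from m import *
np.set_printoptions(precision=4,suppress=True)
c=camera('top');W=world(c)
for n,t,o,h in(('oblong',(.591,.3232,.288),'honey',.096),('square',(.632,.105,-.02),'salt',.1),('cross',(.6124,-.1191,.235),'tin',.082),('round',(.5283,-.3118,.2),'spice',.115)):
    print(n,trivet2(c,W,n,*t,0)[0],o,obj(W,t[0],t[1],h-.008,.04)[:3])
cv2.imwrite('pics/end.png',cv2.resize(c['img'][130:310,150:490],None,fx=2.3,fy=2.3,interpolation=cv2.INTER_CUBIC))
```

```text
oblong [0.5904 0.3227 0.2894] honey [0.592  0.3242 0.0959]
square [ 0.6326  0.1046 -0.0146] salt [0.6312 0.1038 0.0977]
cross [ 0.6119 -0.1193  0.2348] tin [ 0.6138 -0.1201  0.0794]
round [ 0.5275 -0.3118  0.1653] spice [ 0.5274 -0.3083  0.1152]
```

View pics/end.png

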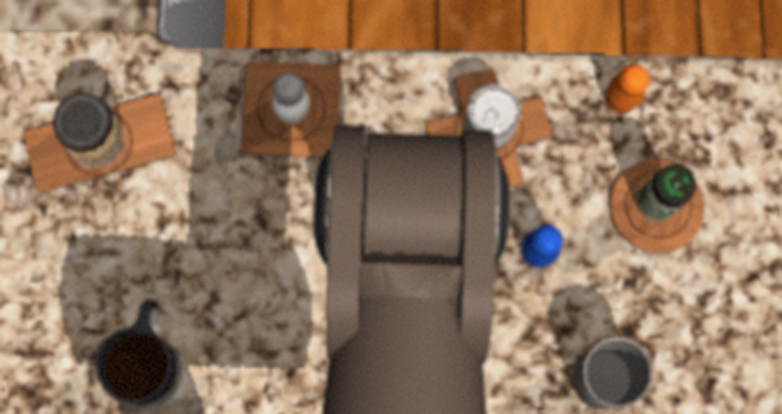

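All four stand upright on their own trivets: honey (85,125), salt (291,98), tin (493,115) and spice (670,190). Each is within about 4 mm of centre, and the mug (137,365) and tumbler (615,372) are unmoved. Handing in.

```bash
python3 -c "
from cell import hand_in
print(hand_in())"
```

```text
the job is handed in; nothing more can be done
None
```

The job is handed in: all four containers stand upright on their own trivets, each within about 4 mm of the middle, let go, with the mug and tumbler left in place (about 39 s of the 120 s used); no verdict came back.

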